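# Hang the lipped parts bin on the louvered panel

### The job

Pick up the loose parts bin that has a hanging lip along its back, lift it over the top rail of the louvered panel and let it down so that the lip catches on the rail: it must hang level on the free stretch beside the bin that already hangs there, its back against the panel. Let go of it, and leave the loose bin without a lip where it stands.

Things in the scene. Friction and masses are not known exactly. Their poses are not given: they have to be found in the camera images.
- bin_mid (a point): centre, half-way up (30 mm over its underside), of the loose grey bin to hang: open box 90 mm long (x), 56 wide (y), 60 high, walls 3 to 4 mm, 0.1 to 0.2 kg. +x points to its back, where a hanging lip sticks out; z up. Side walls are flat and full height from 18 mm in front of this point to the back (front cut down to 36 mm): grip across the 56 mm width here, near the rim.
- bin_lip (a point): same bin, same axes: seat under the lip's roof where the rail comes to rest, 51 mm behind (+x) and 28 mm above bin_mid. The lip's roof reaches 12 mm behind the bin's back face, then a flange flares down to 34 mm below the roof and 34 mm behind the back face: a mouth 34 mm wide below, 12 mm at the roof (6 mm either side of this point); the flange steers the bin home when let go.
- rail_spot (a point): top of the rail, mid free stretch, 150 mm above the bench. The rail is the rolled top edge (8 mm thick) of an upright fixed steel louvered panel and runs along this point's y: 100 mm to its +y end, 127 mm to a fixed hanging bin on the -y side. x points through the panel to its rear; bins hang on the -x side. Nothing rises over the rail but that bin's lip and rim (4 mm).
- tray_mid (a point): centre, half-way up, of the look-alike: a loose grey bin of the same size (90 x 56 x 60 mm, x to its back) without any lip; it stays where it is.
Not all that is in view belongs to the job. What is shaped like the part that bears bin_mid but pink is not meant.

How it is judged:
By the outcome, as a careful person would: the job done as asked, in the order asked, and still so for the second after the job is handed in, with the robot touching nothing.
It also fails if it takes over 38 s, if anything falls off the work surface, if the arm or the gripper's body presses on something with over 40 N, if the wrist force passes 120 N, or if a joint passes its speed limit or range.

### The arm

A 6-joint arm with a two-finger parallel gripper is mounted at the origin on the work surface; the furniture and walls round the work are solid. World frame = base frame: x ahead of the robot, y to its left, z up, the work surface at z = 0. Lengths are in m, angles in rad, forces in N, time in s.
With the tool pointing down it reaches from about 0.25 to 0.775 m from the base axis. Payload 4 kg.
Tool frame: the origin (TCP) lies midway between the tips of the shut fingers; the grasp point (between the pads) lies 19 mm behind it; y points along the fingers, x is the direction in which the jaws open and shut, and the axes are right-handed (so a half turn about y gives the same grasp; the last joint's range is limited). The gripper opens to 94 mm and grips with 3 to 60 N. Pads are 16 mm wide; open, the fingers measure 119 mm over their backs; the gripper's body (75 mm by 177 mm) begins 78 mm behind the grasp point.
Start: joints at [1.157, 0.087, 1.371, -0, 1.684, -0.103], TCP at [0.168, 0.524, 0.206] pointing down, gripper open.
Joint ranges: [-3.1, 3.1], [-0.76, 2.03], [0.27, 2.55], [-1.08, 4.22], [0.17, 2.65], [-2.57, 2.57]. Speed limits (rad/s): [2.79, 2.79, 3.14, 3.14, 3.14, 3.14].

### API

Orientations are given as [roll, pitch, yaw] about the fixed x, y, z axes, in that order (R = Rz(yaw) Ry(pitch) Rx(roll)).
In Python, from bench import robot gives the robot as it stands.
- The arm moves only by the shell command python3 -m creep 'ROWS'. ROWS is JSON, a list of rows, each a list of 7 numbers: the shift along the tool's x, y, z in mm, then the turn, a rotation vector about the tool's x, y, z in degrees, then the closure in counts, from 0 (fully open) to 255 (shut). A call has 1 to 5 rows; each row is the pose to reach, as a shift and turn from the pose commanded when the call began, along the tool's axes at that moment; what a row does not reach only later rows make up. A row lasts 1/8 s, in which the tool goes at most 62.5 mm and 10.7 degrees, less where a joint would pass 70% of its speed; a pose out of reach is approached as far as the arm can. A call with a gripper value outside its range is refused whole. The fingers move at their own pace and stop on an object; the grip force is fixed at half the most. Time passes only in rows, so rows that repeat a pose let the fingers close. It gives the time, the measured TCP pose, the force and the opening at its end, in the units of the state.
- robot.get_obs(): the state, without advancing time (a new reading comes with each control period).
- robot.snapshot(name): name is "side" or "top" or "wrist"; returns a dict with "color" (400x640x3 uint8, blue, green, red), "fx", "fy", "cx", "cy" (pixels), "world_from_camera" (4x4, takes a point from camera to world coordinates); the wrist camera has in their place "mount" (4x4, takes a point from camera to tool coordinates, whose origin is the TCP and whose axes are the tool frame's). Camera axes: x right, y down, z forward; pixel columns grow to the right and rows downward; lengths in m; the calibration is good to about 2 mm. The wrist camera is an equidistant fisheye: a pixel r from the principal point sees the ray r / f radians off the axis. A picture is of the moment at which its call begins: read the wrist's pose just before it. There is no depth.
- robot.close_job(): hands the job in, once; it reports no verdict.
Trained networks look in the newest picture that a camera, given by its name, has taken for a name from the list of things; names that differ only in an ending like _2 or _b are one class to them, and where a whole thing is asked for, a point or a joint stands for the part that bears it (a point fixed in the world has none). Each returns a list of dicts, best first, with "p" (0 to 1); they miss things now and then, are a little off and sometimes report something else, mostly with a low value. They report only what shows in the picture. A call takes as long as a camera call. They do not tell look-alikes from the thing itself.
- robot.spot_in(name, camera): "point" ([x, y, z] in m, in world coordinates, good to about 4 mm: the middle of the surface that is visible of it).
- robot.landmark_of(name, camera): "point" ([x, y, z] in m, in world coordinates, good to about 4 mm: a listed point, or the origin of a listed thing).
The state is a dict: "time": time; "joint_positions": joint angles; "qvel": joint speeds; "joint_torque": joint torques, N m; "tool_pos": TCP position; "ee_rot": TCP orientation; "wrist_force": force on the tool from outside, world axes, zero at the start; "wrist_torque": the same for the moment, N m; "width": finger opening in m.
Only numpy, scipy, OpenCV 4.12 (cv2) and the standard library are available. Lean on these libraries where they do the work, as an engineer would, in place of code of your own. Each camera call takes 0.05 s, during which the arm holds its last target.

## Working session

There is one attempt and no reset: what is moved stays moved. The work goes in short steps, Python scripts to look and compute and a shell command to move; the robot and the scene stay as the last step left them, time stands still between calls to the robot, and variables do not carry over. Pictures are saved under pics/ and viewed, and the job is handed in when it is done.

```bash
ls; mkdir -p pics; python3 - <<'E'
from bench import robot
import cv2
o=robot.get_obs()
print({k:o[k] for k in('time','tool_pos','ee_rot','width')})
for c in("side","top","wrist"):
    s=robot.snapshot(c); cv2.imwrite(f"pics/{c}0.png",s["color"])
    for n in("bin_mid","bin_lip","rail_spot","tray_mid"):
        for d in robot.landmark_of(n,c): print(c,n,[round(float(v),4) for v in d["point"]],round(d["p"],2))
E
```

```text
pics
{'time': 0.0, 'tool_pos': array([0.16798618, 0.5231568 , 0.20432299]), 'ee_rot': array([-1.57058971,  0.00214537,  1.26001626]), 'width': 0.09396408679048972}
side bin_mid [0.4845, 0.0146, 0.0294] 0.95
side bin_mid [0.7174, -0.4389, 0.0331] 0.94
side bin_mid [0.2858, 0.1818, 0.0314] 0.58
side bin_lip [0.5303, 0.0244, 0.0583] 0.73
side bin_lip [0.7416, -0.3917, 0.0553] 0.6
side bin_lip [0.3252, 0.1472, 0.0578] 0.57
side bin_lip [0.4491, 0.2471, 0.0283] 0.19
side rail_spot [0.6687, -0.0615, 0.1515] 0.78
side tray_mid [0.4488, 0.2513, 0.0288] 0.92
top bin_mid [0.7251, -0.4402, 0.0332] 0.95
top bin_mid [0.4803, 0.0097, 0.0288] 0.77
top bin_mid [0.2812, 0.18, 0.0299] 0.67
top bin_lip [0.3202, 0.1491, 0.0591] 0.66
top bin_lip [0.7416, -0.3945, 0.0589] 0.59
top bin_lip [0.5264, 0.0212, 0.0555] 0.57
top rail_spot [0.6668, -0.0671, 0.1467] 0.77
top tray_mid [0.4527, 0.2453, 0.0288] 0.57
wrist tray_mid [0.4518, 0.2475, 0.033] 0.86
```

View pics/top0.png

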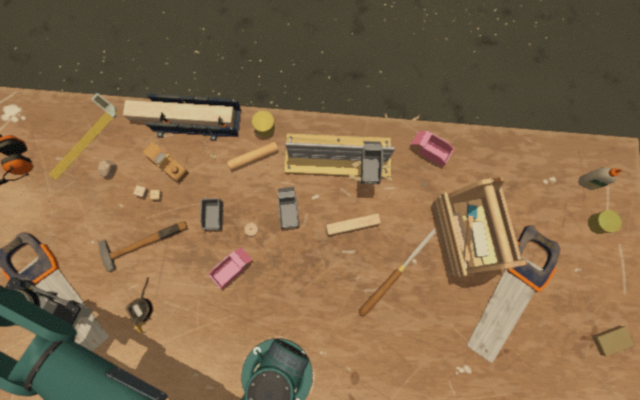

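View pics/side0.png

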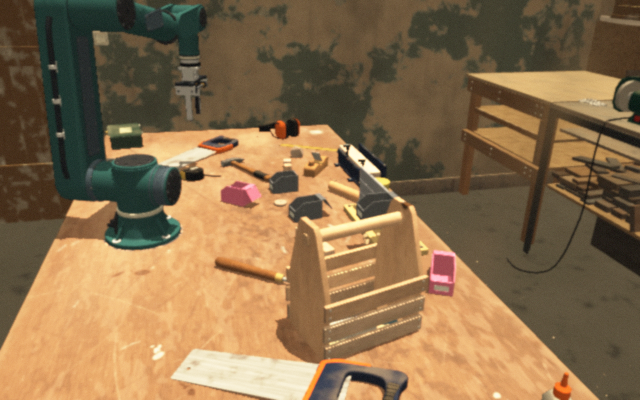

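View pics/wrist0.png

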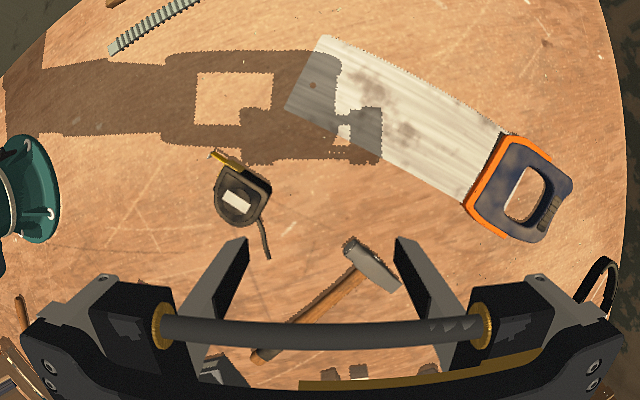

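```bash
cat > h.py <<'E'
import numpy as np
def pix(s,P):
    T=np.linalg.inv(s["world_from_camera"]);p=T[:3,:3]@np.array(P)+T[:3,3]
    return np.array([s["fx"]*p[0]/p[2]+s["cx"],s["fy"]*p[1]/p[2]+s["cy"]])
def atz(s,u,v,z):
    T=np.array(s["world_from_camera"]);r=T[:3,:3]@np.array([(u-s["cx"])/s["fx"],(v-s["cy"])/s["fy"],1]);c=T[:3,3]
    return c+r*(z-c[2])/r[2]
E
python3 - <<'E'
from bench import robot
import cv2,numpy as np
from h import *
s=robot.snapshot("top");im=s["color"]
cv2.imwrite("pics/topc.png",cv2.resize(im[125:235,270:400],None,fx=6,fy=5.4,interpolation=cv2.INTER_CUBIC)[:, :780])
print(np.array(s["world_from_camera"]).round(3),s["fx"])
print(pix(s,[.667,-.064,.15]),pix(s,[.482,.012,.06]))
s=robot.snapshot("side");im=s["color"]
cv2.imwrite("pics/sidec.png",cv2.resize(im[150:260,270:400],None,fx=6,fy=5.4,interpolation=cv2.INTER_CUBIC))
for c in ("side","top"):
  for n in("bin_mid","bin_lip","rail_spot","tray_mid"):
    for d in robot.landmark_of(n,c): print(c,n,[round(float(v),4) for v in d["point"]],round(d["p"],2))
E
```

```text
[[ 0.083 -0.976  0.203  0.261]
 [-0.997 -0.082  0.014 -0.094]
 [ 0.003 -0.204 -0.979  1.322]
 [ 0.     0.     0.     1.   ]] 424.2459182526787
[318.19403212 142.72926123] [287.95259879 208.66626273]
side bin_mid [0.2854, 0.1849, 0.0315] 0.69
side bin_mid [0.7172, -0.4363, 0.0303] 0.62
side bin_mid [0.4841, 0.0136, 0.0292] 0.56
side bin_lip [0.745, -0.3931, 0.0569] 0.86
side rail_spot [0.6658, -0.0608, 0.1484] 0.7
side tray_mid [0.4494, 0.2485, 0.0276] 0.72
top bin_mid [0.4823, 0.011, 0.0275] 0.97
top bin_mid [0.2859, 0.1806, 0.0284] 0.9
top bin_mid [0.7249, -0.4388, 0.0319] 0.79
top bin_lip [0.324, 0.1462, 0.0575] 0.88
top bin_lip [0.5291, 0.019, 0.0574] 0.57
top bin_lip [0.7369, -0.3957, 0.0575] 0.55
top rail_spot [0.6632, -0.0682, 0.1499] 0.69
top tray_mid [0.4537, 0.2489, 0.0323] 0.62
```

View pics/topc.png

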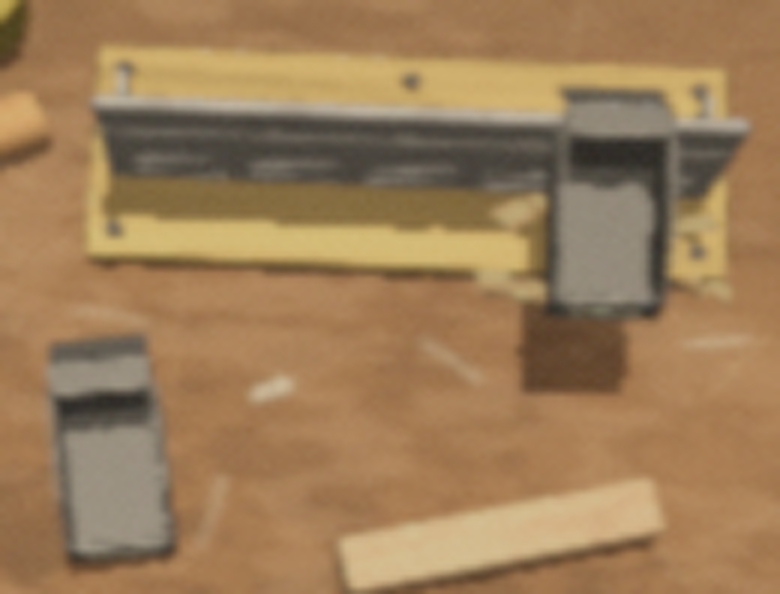

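View pics/sidec.png

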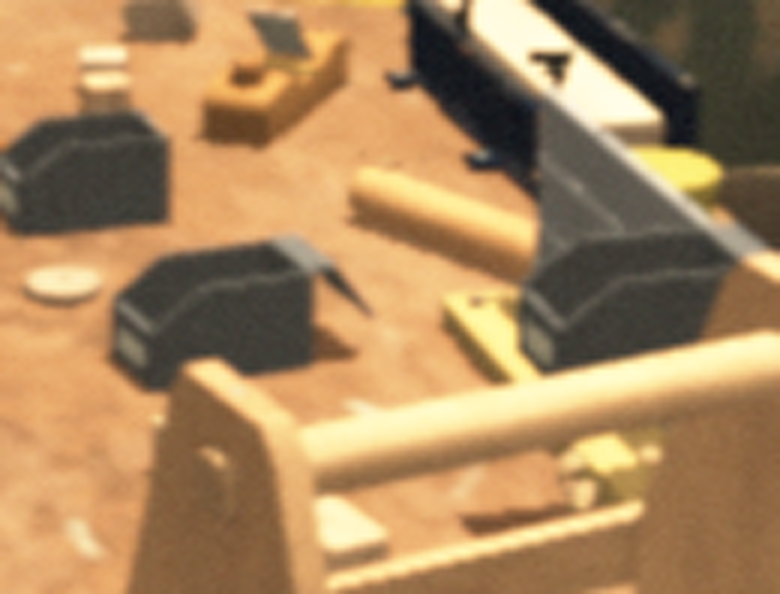

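```bash
python3 - <<'E'
from bench import robot
import numpy as np
from h import *
s=robot.snapshot("top")
f=lambda a,b,z:atz(s,a/6+270-.4,b/5.4+125-.4,z)
L=f(95,102,.15);R=f(748,126,.15);m=f(558,119,.15);print(L,R,np.linalg.norm(L-R),m)
e=R-L;print("rail yaw",np.degrees(np.arctan2(e[0],-e[1])))
for p in [((52,375),(72,555)),((152,375),(173,548))]:
    a=f(*p[0],.06);b=f(*p[1],.036);d=a-b;print(a,b,np.degrees(np.arctan2(d[1],d[0])))
# landmark yaw
d=np.array([.5291,.0195])-np.array([.4823,.011]);print(np.degrees(np.arctan2(d[1],d[0])))
E
```

```text
[0.65670001 0.03043308 0.15      ] [ 0.66978447 -0.2847287   0.15      ] 0.31543327269154664 [ 0.66599065 -0.19311988  0.15      ]
rail yaw 2.3773636152681146
[0.52453189 0.04578448 0.06      ] [0.4268367  0.02767054 0.036     ] 10.504083097182926
[ 0.52878277 -0.00475341  0.06      ] [ 0.43509714 -0.0231392   0.036     ] 11.103182373998647
10.294072535174875
```

```bash
cat >> h.py <<'E'
from scipy.spatial.transform import Rotation as Ro
def go(robot,P,yaw):
    o=robot.get_obs();R=Ro.from_euler('xyz',o["ee_rot"])
    T=Ro.from_euler('xyz',[-np.pi/2,0,np.radians(yaw)])
    print(round(o["time"],2),o["tool_pos"].round(4),np.degrees(o["ee_rot"]).round(2),"w",round(o["width"],4),"F",o["wrist_force"].round(1))
    print("row",(R.inv().apply(np.array(P)-o["tool_pos"])*1000).round(1),np.degrees((R.inv()*T).as_rotvec()).round(2))
E
python3 - <<'E'
from bench import robot
from h import *
go(robot,[.489,.0126,.16],100.6)
E
```

```text
1.3 [0.1682 0.5237 0.2055] [-90.    -0.    72.19] w 0.0938 F [0.3 0.  0.7]
row [-388.5   45.5 -461.7] [ -0.   -28.41   0.  ]
```

```bash
python3 -m creep '[[-388,45,-462,0,-28.4,0,0],[-388,45,-462,0,-28.4,0,0],[-388,45,-462,0,-28.4,0,0],[-388,45,-462,0,-28.4,0,0],[-388,45,-462,0,-28.4,0,0]]'; python3 - <<'E'
from bench import robot
from h import *
go(robot,[.489,.0126,.16],100.6)
E
```

```text
time: 1.92
tool_pos: [0.3308, 0.2654, 0.1831]
ee_rot: [-1.572, -0.0, 1.756]
wrist_force: [0.2, 1.1, -0.1]
width: 0.094
1.93 [0.3308 0.2654 0.1831] [-9.0080e+01 -3.0000e-02  1.0062e+02] w 0.094 F [ 0.2  1.1 -0.1]
row [-277.6   23.1 -108.9] [0.08 0.02 0.03]
```

```bash
python3 -m creep '[[-277,23,-109,0,0,0,0],[-277,23,-109,0,0,0,0],[-277,23,-109,0,0,0,0],[-277,23,-109,0,0,0,0],[-277,23,-109,0,0,0,0]]'; python3 - <<'E'
from bench import robot
from h import *
import cv2
go(robot,[.489,.0126,.03],100.6)
s=robot.snapshot("wrist");cv2.imwrite("pics/w1.png",s["color"])
for n in("bin_mid","bin_lip"):
  for d in robot.landmark_of(n,"wrist"): print(n,[round(float(v),4) for v in d["point"]],round(d["p"],2))
go(robot,[.489,.0126,.03],100.6)
E
```

```text
time: 2.55
tool_pos: [0.489, 0.0124, 0.1599]
ee_rot: [-1.571, 0.0, 1.754]
wrist_force: [0.7, -0.8, 0.5]
width: 0.0941
2.55 [0.489  0.0124 0.1599] [-90.03   0.   100.49] w 0.0941 F [ 0.7 -0.8  0.5]
row [  0.2 129.9   0. ] [ 0.03 -0.11 -0.  ]
bin_mid [0.721, -0.4415, 0.0313] 0.83
bin_mid [0.2839, 0.1803, 0.0305] 0.74
bin_mid [0.478, 0.0113, 0.0305] 0.64
bin_lip [0.5245, 0.0201, 0.0558] 0.98
bin_lip [0.742, -0.396, 0.0597] 0.92
bin_lip [0.3221, 0.1407, 0.0595] 0.89
2.7 [0.4884 0.0131 0.1593] [-8.9920e+01 -4.0000e-02  1.0036e+02] w 0.0944 F [-0.9 -0.1 -0.7]
row [ -0.7 129.3  -0.6] [-0.08 -0.24  0.04]
```

View pics/w1.png

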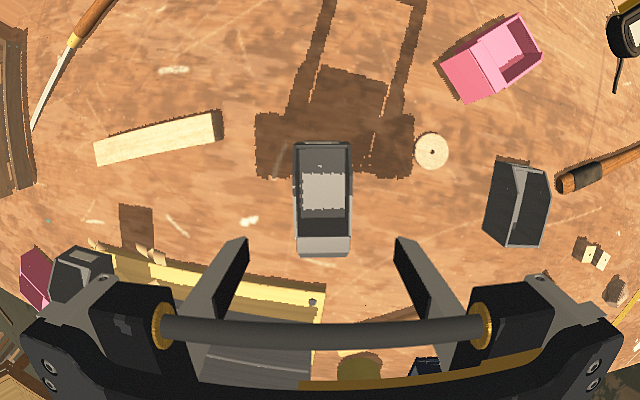

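The wrist view shows the lipped grey bin (lip at 322,245) square to and centred between the fingers (x≈235 and 405). Descending.

```bash
python3 -m creep '[[0,45,0,0,0,0,0],[0,85,0,0,0,0,0],[0,115,0,0,0,0,0],[0,129,0,0,0,0,0],[0,129,0,0,0,0,0]]'; python3 -m creep '[[0,0,0,0,0,0,120],[0,0,0,0,0,0,200],[0,0,0,0,0,0,255],[0,0,0,0,0,0,255],[0,0,0,0,0,0,255]]';python3 -m creep '[[0,0,0,0,0,0,255],[0,0,0,0,0,0,255],[0,0,0,0,0,0,255]]'
```

```text
time: 3.32
tool_pos: [0.4874, 0.0157, 0.0306]
ee_rot: [-1.57, -0.001, 1.757]
wrist_force: [-0.0, 0.8, -0.2]
width: 0.094
time: 3.95
tool_pos: [0.4884, 0.0144, 0.0314]
ee_rot: [-1.572, 0.001, 1.755]
wrist_force: [-0.8, -1.1, 1.6]
width: 0.0557
time: 4.32
tool_pos: [0.4884, 0.0144, 0.0314]
ee_rot: [-1.572, 0.001, 1.756]
wrist_force: [-0.4, -1.7, 4.0]
width: 0.0558
```

```bash
python3 -m creep '[[0,-20,0,0,0,0,255],[0,-60,0,0,0,0,255],[0,-110,0,0,0,0,255],[0,-155,0,0,0,0,255],[0,-155,0,0,0,0,255]]'; python3 - <<'E'
from bench import robot
from h import *
import cv2
go(robot,[.5,-.05,.185],92.4)
for c in("wrist","top","side"):
  s=robot.snapshot(c);cv2.imwrite(f"pics/{c}2.png",s["color"])
  if c=="side":cv2.imwrite("pics/sidec2.png",cv2.resize(s["color"][110:230,270:400],None,fx=5,fy=5,interpolation=cv2.INTER_CUBIC))
  for n in("bin_mid","bin_lip","rail_spot"):
    for d in robot.landmark_of(n,c): print(c,n,[round(float(v),4) for v in d["point"]],round(d["p"],2))
go(robot,[.5,-.05,.185],92.4)
E
```

```text
time: 4.95
tool_pos: [0.49, 0.0151, 0.1894]
ee_rot: [-1.578, 0.001, 1.756]
wrist_force: [0.4, -0.4, -2.1]
width: 0.0556
4.95 [0.49   0.0151 0.1894] [-9.0410e+01  5.0000e-02  1.0062e+02] w 0.0556 F [ 0.4 -0.4 -2.1]
row [-65.8   4.4   2.2] [ 0.42  8.22 -0.02]
wrist bin_mid [0.2844, 0.1834, 0.0317] 0.68
wrist bin_mid [0.7174, -0.439, 0.0292] 0.64
wrist bin_mid [0.4813, 0.016, 0.1885] 0.6
wrist bin_lip [0.324, 0.1414, 0.0592] 0.87
wrist bin_lip [0.7417, -0.3965, 0.0585] 0.83
wrist bin_lip [0.5277, 0.0232, 0.2131] 0.56
top bin_mid [0.7238, -0.4414, 0.0326] 0.98
top bin_mid [0.481, 0.012, 0.1809] 0.69
top bin_mid [0.2827, 0.1794, 0.0257] 0.49
top bin_lip [0.7414, -0.3976, 0.0574] 0.71
top rail_spot [0.6649, -0.0694, 0.1499] 0.83
side bin_mid [0.4808, 0.0164, 0.1834] 0.8
side bin_mid [0.716, -0.4385, 0.0323] 0.7
side bin_lip [0.3251, 0.1482, 0.0549] 0.96
side bin_lip [0.529, 0.0254, 0.2069] 0.86
side bin_lip [0.7409, -0.3913, 0.0569] 0.64
side bin_lip [0.4838, 0.0208, 0.1844] 0.44
side rail_spot [0.6658, -0.061, 0.1497] 0.71
5.55 [0.4879 0.0148 0.1856] [-8.9970e+01 -2.0000e-02  1.0059e+02] w 0.0555 F [ 0.1 -0.2 -1.5]
row [-65.9   0.6   0. ] [-0.04  8.19  0.01]
```

View pics/wrist2.png

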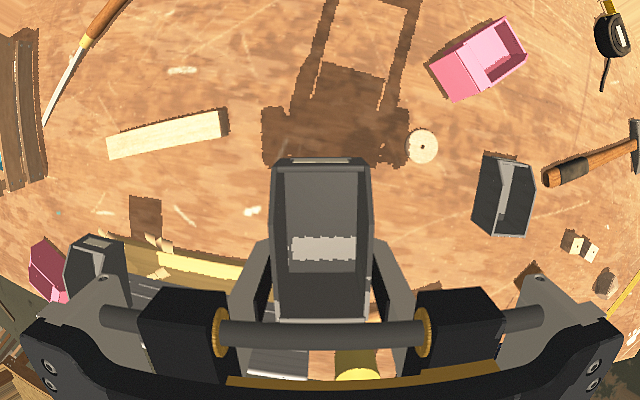

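View pics/sidec2.png

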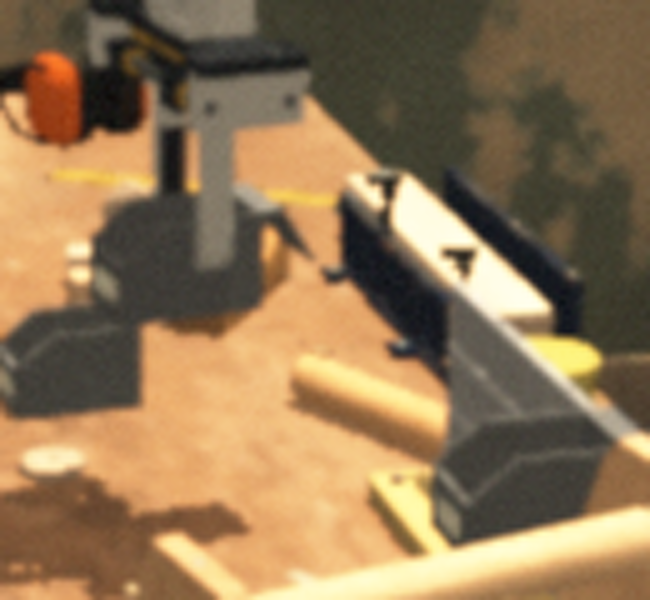

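```bash
python3 - <<'E'
from bench import robot
from h import *
go(robot,[.614,-.068,.192],92.4)
E
```

```text
5.55 [0.4879 0.0148 0.1856] [-8.9970e+01 -2.0000e-02  1.0059e+02] w 0.0555 F [ 0.1 -0.2 -1.5]
row [-104.5   -6.5 -108.7] [-0.04  8.19  0.01]
```

```bash
python3 -m creep '[[-25,-6,-26,0,2,0,255],[-55,-6,-57,0,4,0,255],[-85,-6,-88,0,6,0,255],[-104,-6,-108,0,8.2,0,255],[-104,-6,-108,0,8.2,0,255]]'; python3 -m creep '[[0,0,0,0,0,0,255]]';python3 - <<'E'
from bench import robot
from h import *
import cv2
go(robot,[.614,-.068,.192],92.4)
for c in("wrist","top","side"):
  s=robot.snapshot(c)
  b={"top":(100,210,270,400),"side":(110,230,270,400),"wrist":(0,400,0,640)}[c];k=1.2 if c=="wrist" else 5
  cv2.imwrite(f"pics/{c}3.png",cv2.resize(s["color"][b[0]:b[1],b[2]:b[3]],None,fx=k,fy=k,interpolation=cv2.INTER_CUBIC))
  for n in("bin_mid","bin_lip","rail_spot"):
    for d in robot.landmark_of(n,c): print(c,n,[round(float(v),4) for v in d["point"]],round(d["p"],2))
E
```

```text
time: 6.18
tool_pos: [0.6141, -0.0687, 0.1907]
ee_rot: [-1.569, -0.0, 1.611]
wrist_force: [-0.2, 0.1, -1.7]
width: 0.0558
time: 6.3
tool_pos: [0.6128, -0.0671, 0.1918]
ee_rot: [-1.57, -0.001, 1.613]
wrist_force: [0.1, -0.3, -1.8]
width: 0.0561
6.3 [ 0.6128 -0.0671  0.1918] [-8.995e+01 -4.000e-02  9.243e+01] w 0.0561 F [ 0.1 -0.3 -1.8]
row [-0.9 -0.2 -1.2] [-0.05  0.03  0.04]
wrist bin_mid [0.4566, 0.2515, 0.0265] 0.72
wrist bin_mid [0.7189, -0.4395, 0.0298] 0.61
wrist bin_mid [0.6038, -0.0703, 0.191] 0.59
wrist bin_lip [0.7419, -0.3952, 0.0571] 0.93
wrist bin_lip [0.6503, -0.0669, 0.2134] 0.79
top bin_mid [0.2827, 0.1797, 0.0234] 0.73
top bin_mid [0.7254, -0.44, 0.0328] 0.56
top bin_mid [0.6027, -0.069, 0.1878] 0.55
top bin_lip [0.7446, -0.3935, 0.0562] 0.91
top bin_lip [0.654, -0.0634, 0.2231] 0.86
top bin_lip [0.3216, 0.1491, 0.0583] 0.72
side bin_mid [0.2844, 0.1853, 0.0296] 0.96
side bin_mid [0.7189, -0.4382, 0.0324] 0.95
side bin_mid [0.6058, -0.0645, 0.1905] 0.57
side bin_lip [0.6532, -0.0641, 0.2156] 0.88
side bin_lip [0.3223, 0.1458, 0.0563] 0.67
side bin_lip [0.7453, -0.393, 0.056] 0.58
side rail_spot [0.6639, -0.0622, 0.1491] 0.8
```

View pics/wrist3.png

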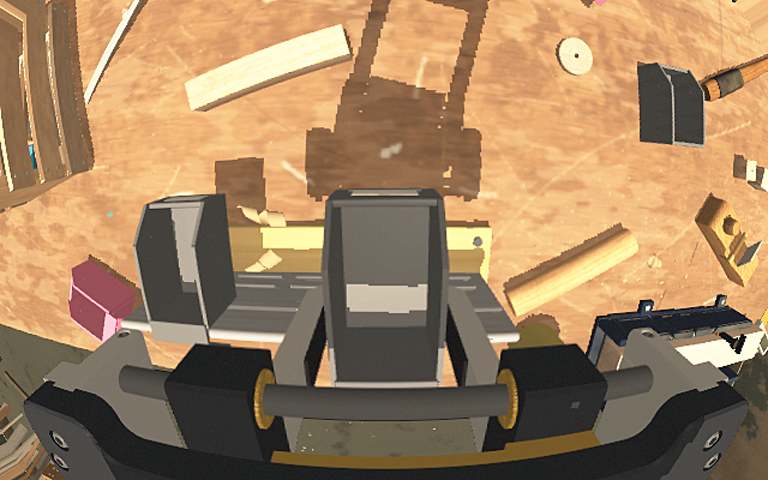

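View pics/side3.png

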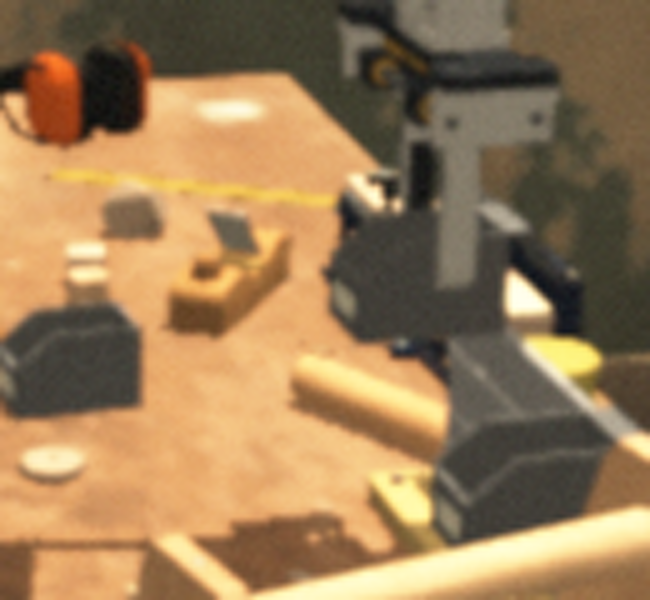

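View pics/top3.png

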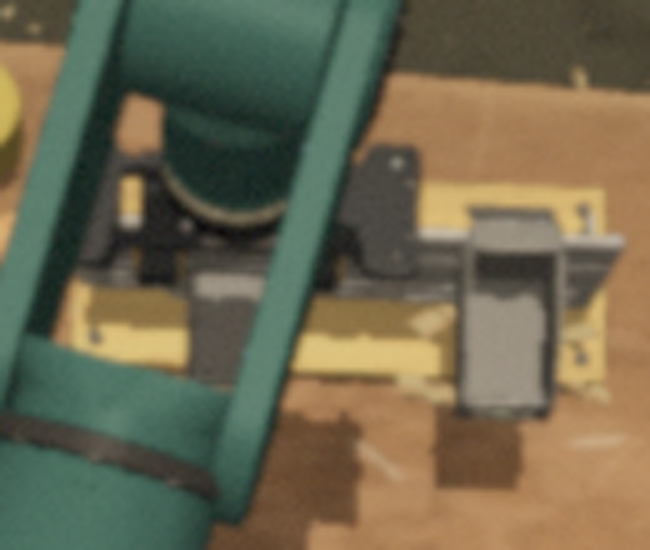

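```bash
python3 -m creep '[[0,15,0,0,0,0,255],[0,30,0,0,0,0,255],[0,40,0,0,0,0,255],[0,46,0,0,0,0,255],[0,46,0,0,0,0,255]]'; python3 -m creep '[[0,0,0,0,0,0,255]]'; python3 - <<'E'
from bench import robot
from h import *
import cv2
go(robot,[.622,-.068,.144],92.4)
for c in("wrist","side"):
  s=robot.snapshot(c)
  b={"top":(100,210,270,400),"side":(110,230,270,400),"wrist":(0,400,0,640)}[c];k=1.2 if c=="wrist" else 5
  cv2.imwrite(f"pics/{c}4.png",cv2.resize(s["color"][b[0]:b[1],b[2]:b[3]],None,fx=k,fy=k,interpolation=cv2.INTER_CUBIC))
  for n in("bin_mid","bin_lip","rail_spot"):
    for d in robot.landmark_of(n,c): print(c,n,[round(float(v),4) for v in d["point"]],round(d["p"],2))
E
```

```text
time: 7.52
tool_pos: [0.613, -0.0675, 0.1452]
ee_rot: [-1.57, -0.0, 1.613]
wrist_force: [0.3, 0.5, -1.4]
width: 0.0555
time: 7.65
tool_pos: [0.6137, -0.0677, 0.1466]
ee_rot: [-1.572, 0.0, 1.613]
wrist_force: [0.3, 0.2, -1.0]
width: 0.0557
7.65 [ 0.6137 -0.0677  0.1466] [-9.007e+01  1.000e-02  9.239e+01] w 0.0557 F [ 0.3  0.2 -1. ]
row [-0.7  2.6 -8.3] [ 0.07 -0.01 -0.01]
wrist bin_mid [0.6073, -0.0689, 0.1448] 0.83
wrist bin_mid [0.7207, -0.4386, 0.0328] 0.76
wrist bin_lip [0.6525, -0.0676, 0.1705] 0.69
wrist bin_lip [0.742, -0.3947, 0.0587] 0.58
side bin_mid [0.7173, -0.4385, 0.0257] 0.89
side bin_mid [0.6085, -0.0653, 0.1437] 0.73
side bin_mid [0.2856, 0.185, 0.032] 0.65
side bin_lip [0.3263, 0.146, 0.0552] 0.97
side bin_lip [0.7436, -0.3913, 0.0554] 0.88
side bin_lip [0.654, -0.0608, 0.1698] 0.79
```

View pics/side4.png

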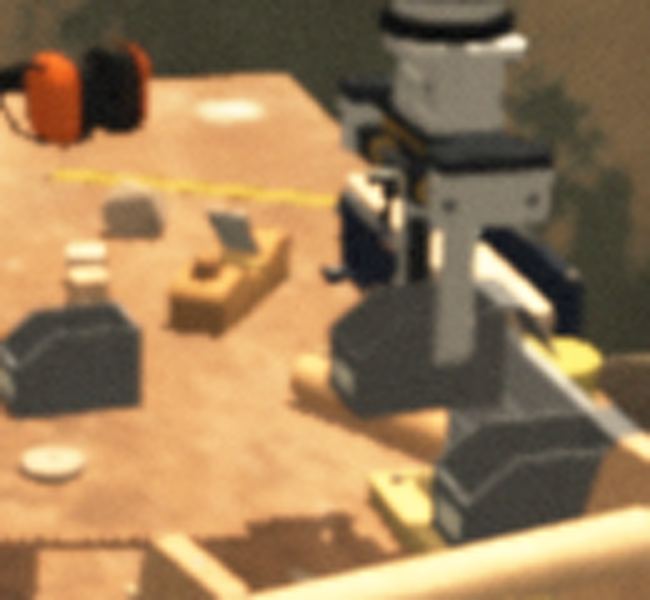

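```bash
python3 -m creep '[[0,0,-2,0,0,0,255],[0,0,-4,0,0,0,255],[0,0,-6,0,0,0,255],[0,0,-7,0,0,0,255],[0,0,-7,0,0,0,255]]'; for i in 1 2 3; do echo; done;  python3 -m creep '[[0,0,-1.5,0,0,0,255],[0,0,-1.5,0,0,0,255]]'; python3 -m creep '[[0,0,-1.5,0,0,0,255],[0,0,-1.5,0,0,0,255]]'
```

```text
time: 8.68
tool_pos: [0.6204, -0.0673, 0.1459]
ee_rot: [-1.571, -0.0, 1.613]
wrist_force: [-0.0, 0.5, -2.2]
width: 0.0555



time: 8.93
tool_pos: [0.6219, -0.0672, 0.146]
ee_rot: [-1.571, -0.0, 1.613]
wrist_force: [-0.1, -0.7, -1.6]
width: 0.0557
time: 9.18
tool_pos: [0.6234, -0.0672, 0.1459]
ee_rot: [-1.571, -0.0, 1.613]
wrist_force: [0.3, 0.6, -1.0]
width: 0.056
```

```bash
for i in 1; do python3 -m creep '[[0,0,-1.5,0,0,0,255],[0,0,-1.5,0,0,0,255]]'; done; python3 -m creep '[[0,0,-1.5,0,0,0,255],[0,0,-1.5,0,0,0,255]]'
```

```text
time: 9.43
tool_pos: [0.6249, -0.0671, 0.1459]
ee_rot: [-1.571, -0.0, 1.613]
wrist_force: [0.6, 0.2, -1.4]
width: 0.0561
time: 9.68
tool_pos: [0.6252, -0.0671, 0.1459]
ee_rot: [-1.568, -0.0, 1.612]
wrist_force: [-6.0, 0.6, 2.2]
width: 0.056
```

```bash
python3 -m creep '[[0,0,3.5,0,0,0,255],[0,0,3.5,0,0,0,255]]'; python3 -m creep '[[0,6,0,0,0,0,255],[0,12,0,0,0,0,255],[0,16,0,0,0,0,255],[0,18,0,0,0,0,255],[0,18,0,0,0,0,255]]'; python3 -m creep '[[0,1,0,0,0,0,255],[0,2,0,0,0,0,255],[0,2,0,0,0,0,255]]';
```

```text
time: 9.93
tool_pos: [0.6233, -0.0672, 0.146]
ee_rot: [-1.572, 0.0, 1.613]
wrist_force: [0.7, 0.2, -1.5]
width: 0.0557
time: 10.55
tool_pos: [0.6228, -0.0672, 0.1277]
ee_rot: [-1.57, -0.0, 1.613]
wrist_force: [-0.3, -0.8, -1.6]
width: 0.0558
time: 10.92
tool_pos: [0.6228, -0.0672, 0.1259]
ee_rot: [-1.571, -0.0, 1.613]
wrist_force: [-0.5, -0.5, -2.3]
width: 0.0558
```

```bash
python3 -m creep '[[0,1,0,0,0,0,255],[0,2,0,0,0,0,255],[0,2,0,0,0,0,255]]'; python3 -m creep '[[0,1,0,0,0,0,255],[0,1,0,0,0,0,255]]';python3 -m creep '[[0,1,0,0,0,0,255],[0,1,0,0,0,0,255]]'
```

```text
time: 11.3
tool_pos: [0.6227, -0.0672, 0.1238]
ee_rot: [-1.571, -0.0, 1.613]
wrist_force: [-0.1, 0.1, -1.3]
width: 0.0562
time: 11.55
tool_pos: [0.6229, -0.0672, 0.1234]
ee_rot: [-1.571, 0.0, 1.613]
wrist_force: [-0.8, -0.1, -0.4]
width: 0.0555
time: 11.8
tool_pos: [0.623, -0.0672, 0.1232]
ee_rot: [-1.572, 0.0, 1.613]
wrist_force: [-2.5, 0.2, 4.3]
width: 0.0557
```

```bash
python3 - <<'E'
from bench import robot
from h import *
import cv2
for c in("wrist","side"):
  s=robot.snapshot(c)
  b={"side":(110,230,270,400),"wrist":(0,400,0,640)}[c];k=1.2 if c=="wrist" else 5
  cv2.imwrite(f"pics/{c}5.png",cv2.resize(s["color"][b[0]:b[1],b[2]:b[3]],None,fx=k,fy=k,interpolation=cv2.INTER_CUBIC))
  for n in("bin_mid","bin_lip","rail_spot"):
    for d in robot.landmark_of(n,c): print(c,n,[round(float(v),4) for v in d["point"]],round(d["p"],2))
E
```

```text
wrist bin_mid [0.6163, -0.0714, 0.1243] 0.86
wrist bin_mid [0.7203, -0.4369, 0.0297] 0.61
wrist bin_lip [0.741, -0.3969, 0.0557] 0.92
wrist bin_lip [0.6639, -0.0654, 0.1461] 0.65
side bin_mid [0.6171, -0.0652, 0.122] 0.82
side bin_mid [0.2833, 0.185, 0.0319] 0.71
side bin_mid [0.7177, -0.4384, 0.0306] 0.62
side bin_lip [0.7427, -0.389, 0.0547] 0.7
side bin_lip [0.6625, -0.0636, 0.1482] 0.62
side bin_lip [0.3238, 0.15, 0.0568] 0.6
side rail_spot [0.6678, -0.0625, 0.1524] 0.57
```

View pics/side5.png

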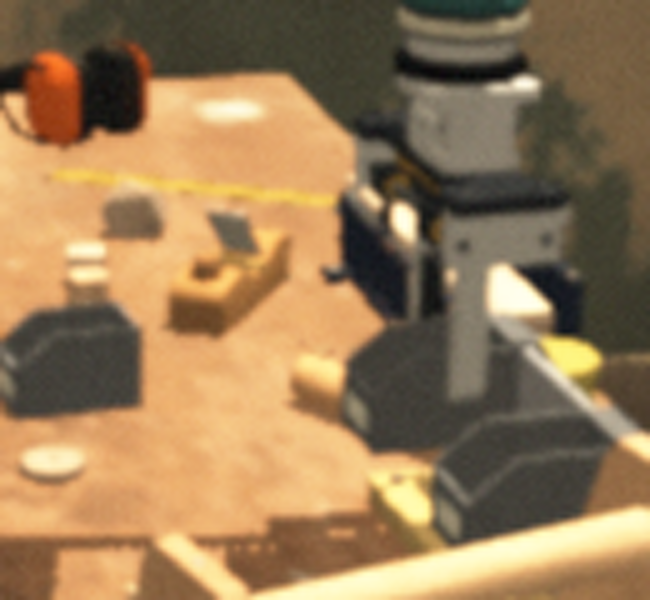

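View pics/wrist5.png

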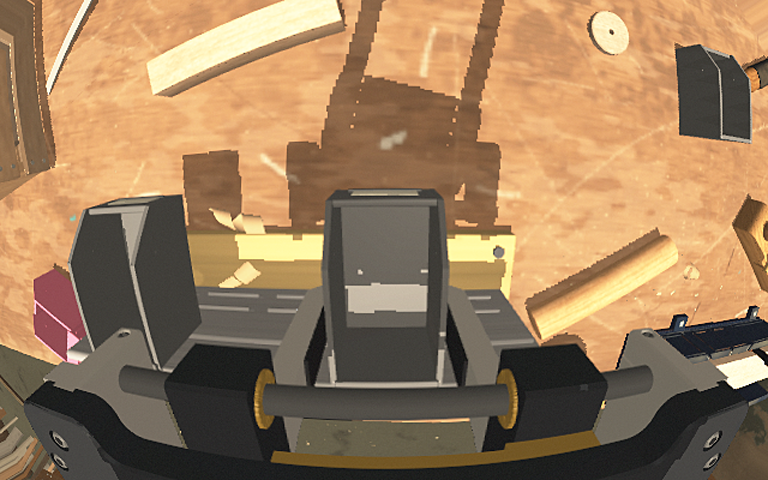

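The side view shows the bin at rail height (lip ≈ 520,335 on the panel's top edge), with contact at the nominal height. Releasing it now.

```bash
python3 -m creep '[[0,-0.5,0,0,0,0,170],[0,-0.5,0,0,0,0,80],[0,-0.5,0,0,0,0,0],[0,-0.5,0,0,0,0,0],[0,-0.5,0,0,0,0,0]]'; python3 -m creep '[[0,0,0,0,0,0,0],[0,0,0,0,0,0,0]]'; python3 - <<'E'
from bench import robot
from h import *
import cv2
for c in("wrist","side"):
  s=robot.snapshot(c)
  b={"side":(110,230,270,400),"wrist":(0,400,0,640)}[c];k=1.2 if c=="wrist" else 5
  cv2.imwrite(f"pics/{c}6.png",cv2.resize(s["color"][b[0]:b[1],b[2]:b[3]],None,fx=k,fy=k,interpolation=cv2.INTER_CUBIC))
E
```

```text
time: 12.82
tool_pos: [0.6228, -0.0672, 0.122]
ee_rot: [-1.57, -0.0, 1.613]
wrist_force: [0.3, 0.2, 0.3]
width: 0.0906
time: 13.08
tool_pos: [0.6229, -0.0672, 0.1225]
ee_rot: [-1.571, -0.0, 1.613]
wrist_force: [-0.6, 0.7, -0.4]
width: 0.0939
```

View pics/side6.png

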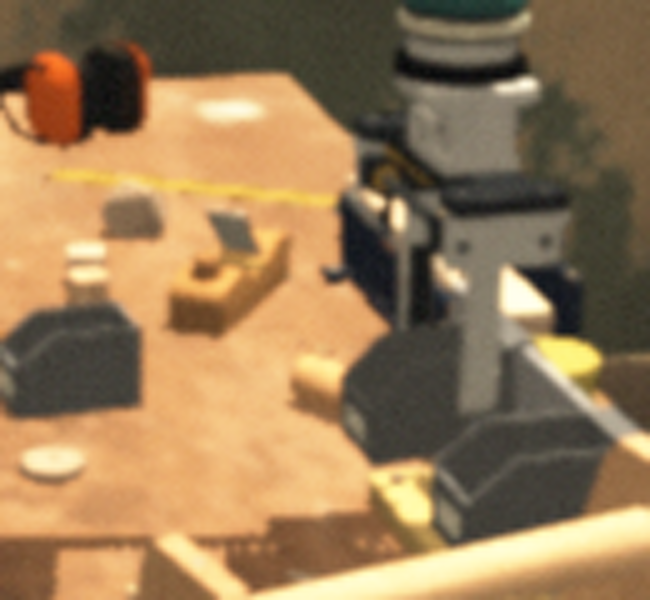

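View pics/wrist6.png

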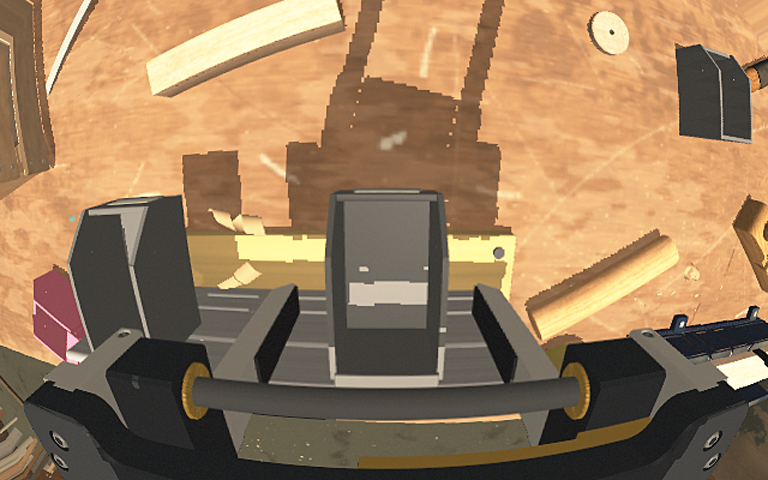

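The bin is free of both fingers and still hanging. Next I'll withdraw straight up and then back.

```bash
python3 -m creep '[[0,-20,0,0,0,0,0],[0,-60,0,0,0,0,0],[0,-110,0,0,0,0,0],[0,-130,0,0,0,0,0],[0,-130,0,0,0,0,0]]'; python3 -m creep '[[60,0,60,0,0,0,0],[100,0,100,0,0,0,0],[140,0,140,0,0,0,0],[190,0,160,0,0,0,0],[240,0,160,0,0,0,0]]'; python3 - <<'E'
from bench import robot
from h import *
import cv2
for c in("top","side","wrist"):
  s=robot.snapshot(c)
  b={"side":(150,240,310,410),"top":(100,220,270,410),"wrist":(0,400,0,640)}[c];k=1.2 if c=="wrist" else 5
  if c=="side":k=6.5
  cv2.imwrite(f"pics/{c}7.png",cv2.resize(s["color"][b[0]:b[1],b[2]:b[3]],None,fx=k,fy=k,interpolation=cv2.INTER_CUBIC))
  for n in("bin_mid","bin_lip","rail_spot","tray_mid"):
    for d in robot.landmark_of(n,c): print(c,n,[round(float(v),4) for v in d["point"]],round(d["p"],2))
E
```

```text
time: 13.8
tool_pos: [0.6238, -0.0674, 0.2552]
ee_rot: [-1.576, 0.001, 1.613]
wrist_force: [-0.4, -0.0, 0.1]
width: 0.0939
time: 14.42
tool_pos: [0.4505, 0.1671, 0.2512]
ee_rot: [-1.569, 0.0, 1.613]
wrist_force: [0.8, 0.3, 0.2]
width: 0.094
top bin_mid [0.2841, 0.1834, 0.029] 0.91
top bin_mid [0.6146, -0.0692, 0.1178] 0.81
top bin_mid [0.7213, -0.44, 0.0332] 0.64
top bin_lip [0.3207, 0.1456, 0.0602] 0.9
top bin_lip [0.6561, -0.0655, 0.1496] 0.87
top bin_lip [0.7419, -0.3957, 0.0577] 0.6
top rail_spot [0.6642, -0.0673, 0.1477] 0.93
top tray_mid [0.454, 0.2472, 0.0332] 0.69
side bin_mid [0.2813, 0.1864, 0.0311] 0.92
side bin_mid [0.6142, -0.0659, 0.1158] 0.8
side bin_mid [0.7203, -0.4379, 0.0301] 0.64
side bin_lip [0.3217, 0.15, 0.0555] 0.97
side bin_lip [0.7443, -0.3931, 0.0551] 0.9
side bin_lip [0.6563, -0.0619, 0.1477] 0.59
side rail_spot [0.6666, -0.0584, 0.1496] 0.88
side tray_mid [0.4494, 0.2504, 0.0247] 0.87
wrist bin_mid [0.7182, -0.4385, 0.0297] 0.94
wrist bin_mid [0.2838, 0.1805, 0.0314] 0.67
wrist bin_lip [0.7435, -0.3933, 0.0589] 0.96
wrist bin_lip [0.3223, 0.1427, 0.0564] 0.61
wrist rail_spot [0.4532, 0.2484, 0.0309] 0.43
wrist tray_mid [0.4548, 0.2467, 0.0295] 0.73
```

View pics/side7.png

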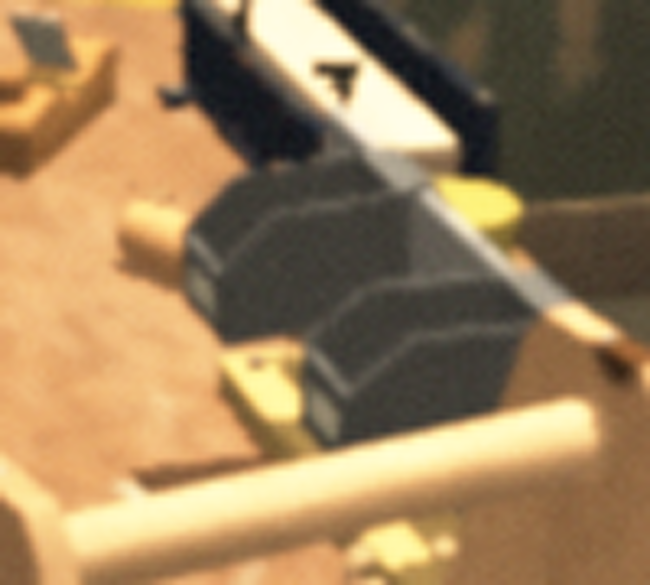

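View pics/top7.png

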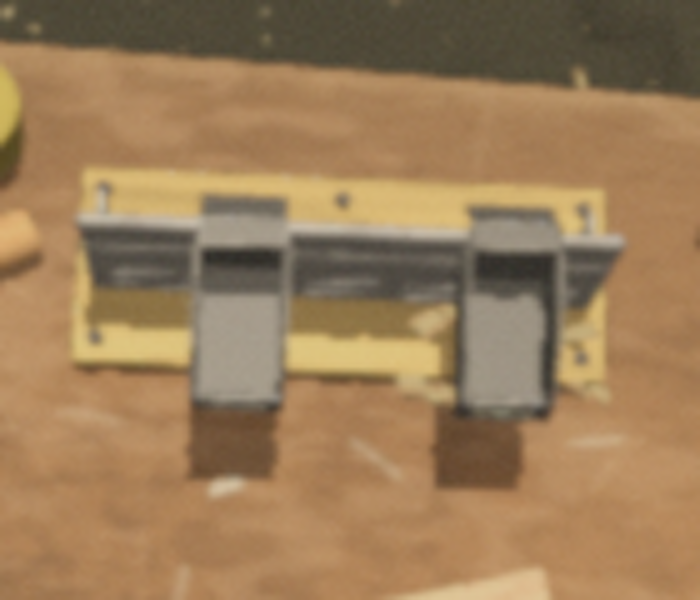

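View pics/wrist7.png

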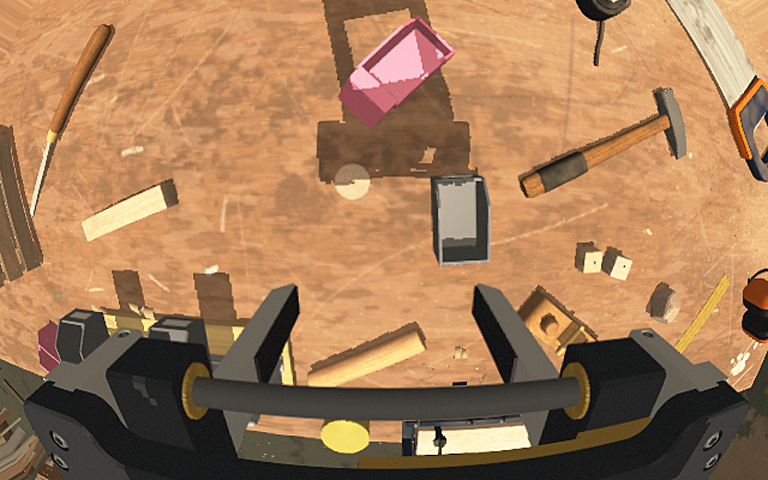

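Both bins hang side by side. The new one may be pitched nose-down, so I'll check its tilt against a projected model.

```bash
cat > tilt.py <<'E'
from bench import robot
from h import *
import cv2,sys
ss=[robot.snapshot("side") for _ in range(6)];s=ss[0]
im=np.mean([a["color"] for a in ss],axis=0).astype(np.uint8)
K=10;x0,y0=330,165
big=cv2.resize(im[y0:y0+58,x0:x0+78],None,fx=K,fy=K,interpolation=cv2.INTER_CUBIC)
cv2.imwrite("pics/%s_raw.png"%sys.argv[1],big)
yaw=np.radians(2.4)
def draw(img,rail,pitch,col):
    # rail top at seat; pitch about rail (nose-down positive = front lower)
    R=Ro.from_euler('zy',[2.4,-pitch],degrees=True) 
    V=np.array([[45,-28,-30],[45,-28,30],[-18,-28,30],[-45,-28,6],[-45,-28,-30],[45,28,30],[-18,28,30],[-45,28,6]])-[51,0,28]
    W=R.apply(V/1000)+rail
    P=[tuple(((pix(s,w)-[x0,y0]+.5)*K).astype(int)) for w in W]
    for a,b in((0,1),(1,2),(2,3),(3,4),(4,0),(5,6),(6,7),(7,3)): cv2.line(img,P[a],P[b],col,1)
L=np.array([.664,-.0675,.150])
A=big.copy();draw(A,L,0,(0,255,0));draw(A,L,5,(0,0,255));
fy=[np.cos(yaw),np.sin(yaw)]
F=L+np.array([np.sin(yaw),-np.cos(yaw),0])*.155
draw(A,F,0,(0,255,0))
cv2.imwrite("pics/%s.png"%sys.argv[1],A)
E
python3 tilt.py t1; python3 -c "
import numpy as np;from scipy.spatial.transform import Rotation as R
print(R.from_euler('zy',[0,-5],degrees=True).apply([-1,0,0]))"
```

```text
[-0.9961947   0.         -0.08715574]
```

View pics/t1.png

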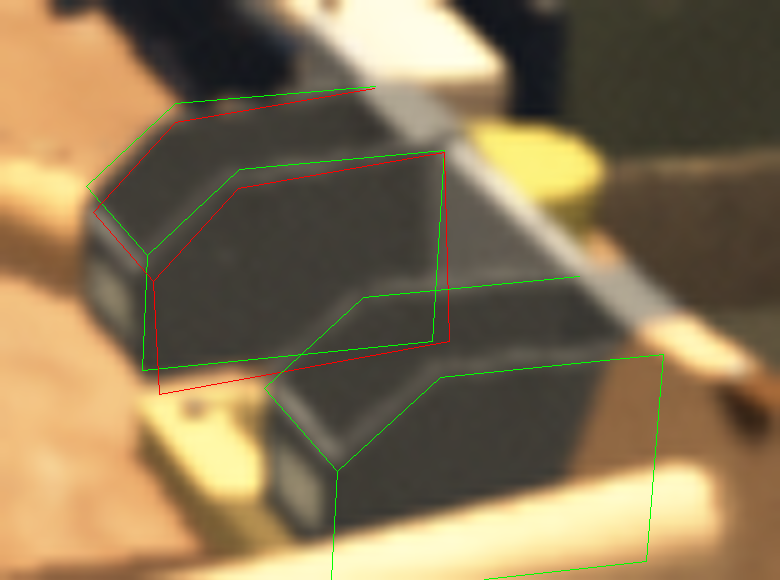

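View pics/t1_raw.png

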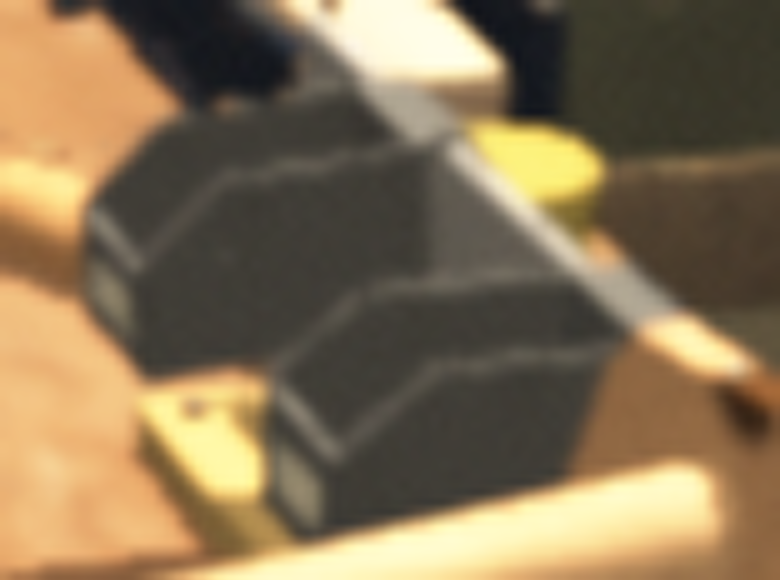

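```bash
python3 - <<'E'
from bench import robot
import numpy as np
for c in("side","top"):
  A={"bin_mid":[],"bin_lip":[]}
  for i in range(8):
    robot.snapshot(c)
    for n in A:
      for d in robot.landmark_of(n,c):
        p=np.array(d["point"])
        if abs(p[1]+.066)<.03 and abs(p[0]-.64)<.05 and p[2]>.08 and d["p"]>.4: A[n].append(p)
  for n in A: print(c,n,len(A[n]),np.mean(A[n],0).round(4),np.std(A[n],0).round(4))
  d=np.mean(A["bin_lip"],0)-np.mean(A["bin_mid"],0);h=np.hypot(d[0],d[1]);print(d.round(4),"pitch",np.degrees(np.arctan2(d[2],h))-np.degrees(np.arctan2(28,51)),np.hypot(h,d[2]))
print(robot.get_obs()["time"])
E
```

```text
side bin_mid 8 [ 0.6159 -0.0643  0.1182] [0.0014 0.0012 0.0016]
side bin_lip 8 [ 0.6598 -0.062   0.1476] [0.001  0.0016 0.0013]
[0.044  0.0023 0.0294] pitch 4.964730191606616 0.05292046213422559
top bin_mid 8 [ 0.6129 -0.0702  0.1165] [0.0016 0.0008 0.0009]
top bin_lip 7 [ 0.6581 -0.0662  0.1494] [0.0015 0.0007 0.0011]
[0.0453 0.004  0.0329] pitch 7.167533026012915 0.05610883334954429
17.875
```

The bin is stable. Its small nose-down tilt of about 5–6° fits the lip's play on the rail: the roof is seated and the lower back edge rests on the panel. Handing in.

```bash
python3 - <<'E'
from bench import robot
o=robot.get_obs();print(o["time"],o["tool_pos"].round(3),o["wrist_force"].round(1),o["width"])
print(robot.close_job())
E
```

```text
17.875 [0.453 0.166 0.252] [-0.3  0.2 -0.2] 0.09431910825982232
the job is handed in; nothing more can be done
None
```

The lipped grey bin is hanging on the free stretch of the rail, but not perfectly level. My last checks put it about 5–6° nose-down. I gripped it across its width, lifted it over the rail and found the rail by light contact. I then let it down onto the lip, let go and backed clear, and handed in at about 17.9 s.

**Checks that passed:**
- **Hanging:** the side and top pictures show the bin on the rail beside the fixed bin, aligned with it. It stayed put over several readings. The networks put the lip at about (0.659, -0.064, 0.148), against about (0.665, -0.065, 0.150) for the rail.
- **Look-alike:** the bin without a lip reads about (0.452, 0.249) in x and y, as at the start.
- **Robot:** it touches nothing, the fingers are open, and the largest wrist force I saw was about 6 N.

**Check that disagreed:**
- **Level:** the averaged networks give 5° (side camera) and 7° (top camera) nose-down. The projected model gives about 5°, while the fixed bin reads nearly level.
- **Back against the panel:** the lip sits about 5 mm forward of the rail's centre. I take the lower back edge to be resting on the panel with a small gap at the top, but no picture shows this contact.
- **Why I left it:** the lip is wider than the rail, and the tilt fits that play. The bin settled this way by itself when released, so I expected a push would not hold and did not try one.

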